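Unclip the grain caddy's cover and sort its two tins by weight

ROBOT

A 6-joint arm with a two-finger parallel gripper is mounted at the origin on a cart in front of the work surface, level with it; the furniture and walls round the work are solid. World frame = base frame: x ahead of the robot, y to its left, z up, the work surface at z = 0. Lengths are in mm, angles in degrees, forces in N, time in s.
With the tool pointing down it reaches from about 300 to 850 mm from the base axis. Payload 4.2 kg.
Tool frame: the origin (TCP) lies midway between the tips of the shut fingers; the grasp point (between the pads) lies 19 mm behind it (pinch_z is the distance from the TCP to the grasp point, in mm); z points along the fingers, y is the line along which they close (so a half turn about z gives the same grasp; the last joint's range is limited). The gripper opens to 91 mm and grips with 3 to 60 N. Pads are 32 mm wide; open, the fingers measure 118 mm over their backs; the gripper's body (76 mm by 178 mm) begins 60 mm behind the grasp point.
Start: joints at [66.75, 18.312, 89.639, -0, 72.044, -1.146], TCP at [216.376, 532.752, 213.976] pointing down, gripper open.
Joint ranges: [-177.97, 177.97], [-48.28, 115.42], [12.27, 149.76], [-77.06, 257.06], [2.81, 150.46], [-146.56, 146.56]. Speed limits (degrees/s): [147.25, 147.25, 180, 180, 180, 180].

INTERFACE

Orientations are given as [roll, pitch, yaw] about the fixed x, y, z axes, in that order (R = Rz(yaw) Ry(pitch) Rx(roll)).
In Python, from workcell import * gives the robot as it stands.
- The arm moves only by the tool step_arm, never from a script. Its argument "steps" is a list of rows, each a list of 7 numbers: the turn, a rotation vector about the tool's x, y, z in degrees, then the shift along the tool's x, y, z in mm, then the opening, from 0 (shut) to 1 (fully open). In form: [[rx, ry, rz, x, y, z, hand], ...]. A call has exactly 8 rows; each row shifts and turns the commanded pose from where the row before left it, along the tool's axes as they then stand; what a row does not reach is not made up. A row lasts 1/8 s, in which the tool goes at most 62.5 mm and 10.7 degrees, less where a joint would pass 70% of its speed; a pose out of reach is approached as far as the arm can. A call is refused whole if a number of a shift passes 62.5 or a number of a turn 10.7, either way. A call with a gripper value outside its range is refused whole. The fingers move at their own pace and stop on an object; "force" is the grip in N (left out, the last holds). Time passes only in rows, so rows that do not move let the fingers close, or fill a call up. It gives the time, the measured TCP pose, the force, the opening and the grip force at its end, in the units of the state.
- state(): the state, without advancing time (a new reading comes with each control period).
- grab_frame(name): name is "scene" or "top" or "wrist"; returns a dict with "image" (384x512x3 uint8, blue, green, red), "fovy" (degrees; the focal length in pixels is half the picture's height over the tangent of half this angle, whatever the lens; pixels are square), "cx", "cy" (the principal point, pixels), "origin" and "rotation" of the camera in the world; the wrist camera has in their place "tool_from_camera" (4x4, takes a point from camera to tool coordinates, whose origin is the TCP and whose axes are the flange's). Camera axes: x right, y down, z forward; pixel columns grow to the right and rows downward; lengths in mm; the calibration is good to about 2 mm. A picture is of the moment at which its call begins: read the wrist's pose just before it. There is no depth.
- job_done(): hands the job in; it is judged then, once.
The state is a dict: "time_s": time; "qpos": joint angles; "qvel": joint speeds; "effort": joint torques, N m; "ee_pos": TCP position; "ee_rot": TCP orientation; "force": force on the tool from outside, world axes, zero at the start; "torque": the same for the moment, N m; "gripper_width": finger opening in mm; "gripper_force": force on a finger pad.
Only numpy, scipy, OpenCV 4.12 (cv2) and the standard library are available. Lean on these libraries where they do the work, as an engineer would, in place of code of your own. Each camera call takes 0.05 s, during which the arm holds its last target. There are 200 camera calls.

TASK

The two tins of casting grain under the clip-in cover of the sloping bench caddy look the same, but one is full and one is empty. Squeeze the cover's snap tab in, swing the cover up and lift it off, and lay it flat, right way up, on a free part of the bench, such as the dark leather sheet; then tell the tins apart by how heavy they are to lift, and stand the full one upright in the square wooden tray and the empty one upright in the round metal dish, setting them down gently. Leave the other things on the bench where they are.

Things in the scene. Friction and masses are not known exactly. Their poses are not given: they have to be found in the camera images.
- caddy: Fixed black wedge-shaped caddy, 158 wide (y), 128 deep (x), 42 mm high at its front (turned left), 116 at the back. Origin: centre of its underside; x from low front to high back, z up. Its top slopes up 30 deg towards +x, framing a 108 x 134 mm opening closed by the cover, flush. Tin origins at home: x 16, y +-30, z 42 mm here; of the cover: x -3, y 0, z 77 mm.
- liner (a point): Inside the caddy, centre of the rubber liner's upper face, 32 mm below and parallel to the sloping top. Both tins stand square to the slope in its round cut-outs (47 mm wide, 8 mm deep), centres 60 mm apart; their tops are 12 mm below the plane of the top. 32 mm is free before and behind each tin for the fingers, 16 mm between the tins.
- cover: Loose grey clip-in cover, 0.08 kg, plate 105 (x) x 131 (y) x 3.5 mm. Origin: middle of its top face; z outward (30 deg from vertical when clipped in), x up the slope to the far edge, where two tongues reach 4 mm under the caddy's rear lip; the snap tab is at the middle of the near edge. Ribs below reach 26 mm under the top face: lying flat right way up, its origin is 26 mm above the worktop.
- rear_edge (a point): Middle of the cover's far edge (cover x = +52 mm, top face): the line about which the cover swings, parallel to its y. With the tab squeezed in against the ridge, swing the near edge up 0.25 to 0.5 rad about this line, then draw the cover 7 mm or more towards its near edge to free the tongues, and lift it away.
- finger_ridge (a point): Middle of the top of the fixed finger ridge across the cover, 16 mm above the top face, 5 mm thick (cover x = -24 to -19 mm), 44 mm long in y: squeeze the thumb pad towards it. From the outer side of the pad to the far side of the ridge is 35 mm at rest, about 22 mm with the tab fully in, when pad and ridge stand parallel.
- snap_tab (a joint): Flexing tab of the cover, hinged 22 mm below the top face: 0 = at rest, its hook under the caddy's front lip; grows as the thumb pad is pressed inward, towards the ridge (cover +x). The hook is clear from about 0.24 rad; the stop is at 0.32 rad (pad moved 10 mm; a hard squeeze bends it to 0.38), which takes about 9 N at the pad. It springs back when let go.
- thumb_pad (a point): Middle of the outer face of the thumb pad on top of the snap tab: 26 mm wide (cover y), 3.5 mm thick, its top 16 mm above the cover's top face. At rest it leans out 0.34 rad over the front lip and this point is at cover x = -53, z = 9 mm; pressed fully in it stands square to the cover.
- tin_a: One of two sealed aluminium screw-lid tins that look the same: 44 mm across, 28 mm tall. Origin: centre of its underside; z to its lid. One tin is full (about 0.24 kg), the other empty (about 0.03 kg); it cannot be seen which, and either may stand in either place of the caddy.
- tin_b: The other tin, same size and look (44 mm across, 28 mm tall, origin at the centre of its underside).
- square_tray: Square dark wooden tray with paper lining, loose, 124 x 124 mm outside, 20 mm tall, walls and floor 6 mm; for the full tin. Origin: centre of its underside.
- round_dish: Round shallow steel dish, loose, 124 mm across the rim, 18 mm tall, flat floor in the middle 3 mm up; for the empty tin. Origin: centre of its underside.
- adhesive_bottle: Bystander: small white glue bottle with a red cone cap, 29 mm across, 88 mm tall, loose.
- tweezers: Bystander: steel tweezers lying flat, 115 mm long, loose.
- loupe: Bystander: small folding eye loupe lying flat, 60 x 27 x 15 mm, loose.
- hex_box_1: Bystander: small white eight-sided box with its lid on, 43 mm across, 20 mm tall, loose.
- ramekin_1: Bystander: small white ribbed cup, 49 mm across, 27 mm tall, loose.
- marker: Bystander: fine marker pen lying flat, 130 mm long, 11 mm thick, loose.

How it is judged:
By the outcome, as a careful person would: the job done as asked, in the order asked, and still so for the second after the job is handed in, with the robot touching nothing.
It also fails if it takes over 64 s, if anything falls off the work surface, if the arm or the gripper's body presses on something with over 40 N, if the wrist force passes 120 N, or if a joint passes its speed limit or range.

## Working session

There is one attempt and no reset: what is moved stays moved. The work goes in short steps, Python scripts to look and compute and a tool call to move; the robot and the scene stay as the last step left them, time stands still between calls to the robot, and variables do not carry over. Pictures are saved under pics/ and viewed, at most 10 in all, crops included, and the job is handed in when it is done.

Besides the shell and the picture viewer there is one more tool, called after "Emit:" in YAML: its name, and indented under it one key for each argument. step_arm: Moves the arm, as the interface text tells. Its arguments: {"type":"object","properties":{"steps":{"type":"array","items":{"type":"array","items":{"type":"number"}}},"force":{"type":"number"}},"required":["steps"]}

```bash
ls; mkdir -p pics
python3 - <<'E'
from workcell import *
import cv2,numpy as np
s=state();print(s)
ims=[]
for n in("scene","top"):
    f=grab_frame(n);cv2.imwrite(f"pics/{n}0.png",f["image"]);print(n,f["fovy"],f["cx"],f["cy"],f["origin"],np.round(f["rotation"],3).tolist())
f=grab_frame("wrist");cv2.imwrite("pics/w0.png",f["image"]);print({k:(np.round(v,3).tolist() if k!="image" else 0) for k,v in f.items()})
E
```

```text
pics
{'time_s': 0.0, 'qpos': array([ 6.67502875e+01,  1.83524554e+01,  8.97069850e+01,  4.58831641e-04,
        7.20439392e+01, -1.14639573e+00]), 'qvel': array([-0.04439254, -0.05860091,  0.02540067,  0.01213374, -0.03412302,
       -0.02606329]), 'effort': array([ 2.47119504e-03, -4.12459588e+01, -2.31973404e+01,  7.31078745e-02,
        4.56792733e-02, -1.37426664e-04]), 'ee_pos': array([216.15949005, 532.27143488, 213.10820131]), 'ee_rot': array([-1.79896650e+02, -2.50445799e-03,  1.57896539e+02]), 'force': array([ 0.09994297, -0.04414769,  1.09667558]), 'torque': array([ 0.05514347, -0.05289461, -0.03207484]), 'gripper_force': 0.0, 'gripper_width': 91.21925228054279}
scene 43.04940904207456 260.9263197053231 195.14550639143178 [-286.384261  -565.0464289 1014.8087414] [-133.475, 0.417, -54.171]
top 42.392497997557 250.71313469473233 186.48971889318088 [ 332.70271113   31.34439836 1231.87093288] [-170.26, -1.097, -91.616]
{'image': 0, 'fovy': 63.857, 'cx': 255.963, 'cy': 192.54, 'tool_from_camera': [[-0.001, -0.969, -0.246, 68.94], [1.0, -0.001, -0.0, 1.857], [-0.0, -0.246, 0.969, -170.582], [0.0, 0.0, 0.0, 1.0]]}
```

View pics/scene0.png

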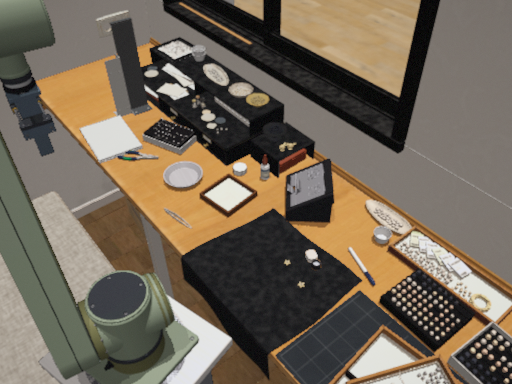

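View pics/top0.png

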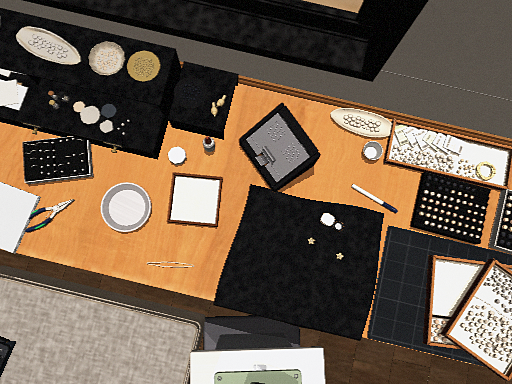

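The scene view shows the caddy at about (310,190), dish (183,176), tray (228,194) and leather sheet (270,270). In the top view the caddy is at (280,146), its tab at (263,157), tray (195,200), dish (127,207), and small things lie on the leather near (326,220), (311,240) and (340,256).

```bash
cat > h.py <<'E'
from workcell import *
import cv2,numpy as np
from scipy.spatial.transform import Rotation as R
def eul(e): return R.from_euler('xyz',e,degrees=True).as_matrix()
def cam(n,save=None):
    s=state() if n=="wrist" else None
    f=grab_frame(n);h=f["image"].shape[0]
    fl=h/2/np.tan(np.radians(f["fovy"]/2))
    if n=="wrist":
        T=np.eye(4);T[:3,:3]=eul(s["ee_rot"]);T[:3,3]=s["ee_pos"];T=T@f["tool_from_camera"];o=T[:3,3];M=T[:3,:3]
    else:
        o=np.array(f["origin"]);M=eul(f["rotation"])if np.ndim(f["rotation"])==1 else np.array(f["rotation"])
    if save: cv2.imwrite(save,f["image"]); np.savez(save[:-4]+".npz",o=o,M=M,k=[fl,f["cx"],f["cy"]])
    return f["image"],o,M,(fl,f["cx"],f["cy"])
def load(p):
    d=np.load(p[:-4]+".npz");return cv2.imread(p),d["o"],d["M"],tuple(d["k"])
def ray(c,u,v):
    _,o,M,(f,cx,cy)=c;d=M@[(u-cx)/f,(v-cy)/f,1];return o,d/np.linalg.norm(d)
def onz(c,u,v,z):
    o,d=ray(c,u,v);return o+d*(z-o[2])/d[2]
def tri(rays):
    A=0;b=0
    for o,d in rays:
        P=np.eye(3)-np.outer(d,d);A=A+P;b=b+P@o
    x=np.linalg.solve(A,b);return x,[float(np.linalg.norm((np.eye(3)-np.outer(d,d))@(x-o))) for o,d in rays]
def proj(c,p):
    _,o,M,(f,cx,cy)=c;q=M.T@(np.array(p)-o);return f*q[0]/q[2]+cx,f*q[1]/q[2]+cy
E
python3 - <<'E'
from h import *
t=cam("top","pics/top1.png");s=cam("scene","pics/scene1.png")
for n,u,v,z in[("caddy",280,146,70),("tab",263,157,60),("tray",195,200,10),("dish",127,207,10),("leather",305,265,1),("LL",217,305,1),("LR",363,338,1),("UL",250,187,1),("UR",383,210,1),("hex?",326,218,15),("star",311,240,5),("star2",340,256,5)]:
    print(n,onz(t,u,v,z).round())
a=cv2.resize(t[0][90:200,225:335],None,fx=5,fy=5,interpolation=2);b=cv2.resize(s[0][150:230,270:350],None,fx=5,fy=5,interpolation=2)
c=np.zeros((550,400+0,3),np.uint8);c[:400]=b
cv2.imwrite("pics/c1.png",cv2.resize(np.hstack([a,c]),(800,463)))
E
```

```text
caddy [629. -70.  70.]
tab [605. -29.  60.]
tray [511. 142.  10.]
dish [498. 310.  10.]
leather [ 344. -126.    1.]
LL [254.  92.   1.]
LR [ 167. -258.    1.]
UL [542.   4.   1.]
UR [ 475. -329.    1.]
hex? [ 457. -182.   15.]
star [ 405. -143.    5.]
star2 [ 363. -213.    5.]
```

View pics/c1.png

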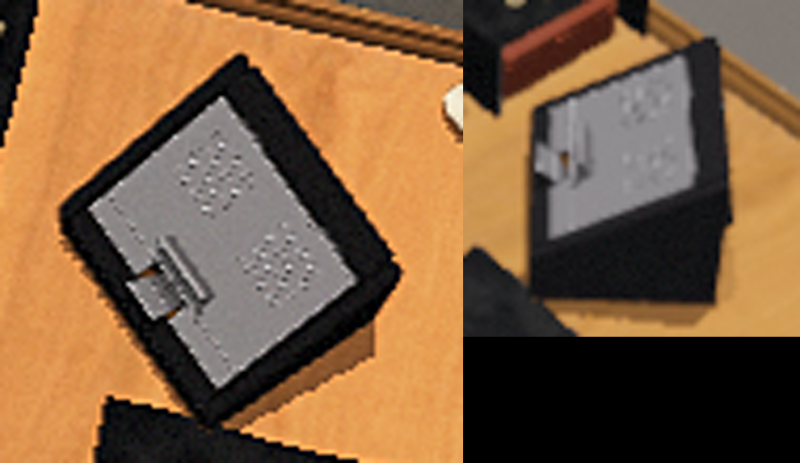

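The crop shows the grey cover with its near edge and tab (about (165,275)) facing world +y/-x, so the caddy yaw is about -50°. I'll measure the cover corners in both fixed views.

```bash
cat >> h.py <<'E'
def quad(c,roi,lo=85,hi=200,sat=40):
    u0,v0,u1,v1=roi;im=c[0][v0:v1,u0:u1];hsv=cv2.cvtColor(im,cv2.COLOR_BGR2HSV)
    m=((hsv[...,2]>lo)&(hsv[...,2]<hi)&(hsv[...,1]<sat)).astype(np.uint8)
    m=cv2.morphologyEx(m,cv2.MORPH_CLOSE,np.ones((3,3)))
    cs,_=cv2.findContours(m,0,1);k=max(cs,key=cv2.contourArea);hull=cv2.convexHull(k)
    return k.reshape(-1,2)+[u0,v0],hull,m
def lines4(pts,corn):
    # fit the four edges robustly to contour points near each approx side, intersect
    L=[]
    for i in range(4):
        a,b=corn[i],corn[(i+1)%4];t=(b-a)/np.linalg.norm(b-a);n=np.array([-t[1],t[0]])
        s=(pts-a)@t;d=(pts-a)@n;l=np.linalg.norm(b-a)
        q=pts[(abs(d)<max(2.5,l*.03))&(s>.08*l)&(s<.92*l)].astype(np.float32)
        vx,vy,x,y=cv2.fitLine(q,cv2.DIST_HUBER,0,.01,.01).ravel();L.append(np.cross([x,y,1],[x+vx,y+vy,1]))
    out=[]
    for i in range(4):
        p=np.cross(L[i-1],L[i]);out.append(p[:2]/p[2])
    return np.array(out)
E
python3 - <<'E'
from h import *
t=load("pics/top1.png");s=load("pics/scene1.png")
kt,ht,_=quad(t,(235,100,330,195));ks,hs,_=quad(s,(278,155,340,215))
# corners: order far-left, far-right, near-right, near-left (looking up slope)
ct=np.array([[225+222/4.21,90+97/4.21],[225+357/4.21,90+280/4.21],[225+218/4.21,90+387/4.21],[225+90/4.21,90+208/4.21]])
sx=5*0.842
cs=np.array([[270+(538-463)/sx,150+103/sx],[270+(688-463)/sx,150+58/sx],[270+(696-463)/sx,150+185/sx],[270+(550-463)/sx,150+240/sx]])
print(ct.round(1).tolist(),cs.round(1).tolist())
qt=lines4(kt,ct);print(qt.round(1).tolist())
cs2=np.roll(cs,0,axis=0);qs=lines4(ks,cs2);print(qs.round(1).tolist())
E
```

```text
[[277.7, 113.0], [309.8, 156.5], [276.8, 181.9], [246.4, 139.4]] [[287.8, 174.5], [323.4, 163.8], [325.3, 193.9], [290.7, 207.0]]
[[277.1, 112.6], [308.7, 156.1], [276.1, 181.3], [246.1, 139.2]]
[[288.7, 176.1], [322.2, 162.8], [324.4, 193.1], [290.3, 206.0]]
```

```bash
cat >> h.py <<'E'
def frame_from(P):
    fl,fr,nr,nl=P
    x=(fl+fr-nl-nr);x/=np.linalg.norm(x);y=(fl+nl-fr-nr);y-=x*(x@y);y/=np.linalg.norm(y);return np.stack([x,y,np.cross(x,y)],1)
E
python3 - <<'E'
from h import *
t=load("pics/top1.png");s=load("pics/scene1.png")
qt=[[277.1,112.6],[308.7,156.1],[276.1,181.3],[246.1,139.2]]
qs=[[322.2,162.8],[324.4,193.1],[290.3,206.0],[288.7,176.1]]
P=[]
for a,b in zip(qt,qs):
    x,e=tri([ray(t,*a),ray(s,*b)]);P.append(x);print(x.round(1),np.round(e,1))
P=np.array(P);F=frame_from(P);print(P.mean(0).round(1),F.round(3).tolist());
print([np.linalg.norm(P[i]-P[i-1]).round(1) for i in range(4)])
# yaw, tilt
print(np.degrees(np.arctan2(F[1,0],F[0,0])),np.degrees(np.arcsin(F[2,0])))
E
```

```text
[701.8 -63.5 105.4] [0.3 0.3]
[ 594.6 -133.7  104.5] [0.4 0.4]
[545.4 -58.4  51.8] [0.6 0.6]
[650.3  13.4  52.6] [3.2 3.2]
[623.  -60.5  78.6] [[0.478, 0.832, -0.283], [-0.722, 0.555, 0.412], [0.5, 0.007, 0.866]]
[np.float64(106.5), np.float64(128.2), np.float64(104.3), np.float64(127.2)]
-56.512151894896164 30.00845838586165
```

The triangulated cover is 106x128 mm, tilted 30.0°, with its origin at about z 78.6. All agree with the text (105x131, 30°, 77). Next I'll go to a viewpoint square to it.

```bash
cat >> h.py <<'E'
def plan(T,goal,n,hand):
    """rows from pose T=(p,R) to goal over n rows, rounded; returns reached pose"""
    p0,R0=T;p1,R1=goal;rv=R.from_matrix(R0.T@R1).as_rotvec(degrees=True);rows=[];p,M=p0,R0
    for i in range(1,n+1):
        pt=p0+(p1-p0)*i/n;Rt=R0@R.from_rotvec(rv*i/n,degrees=True).as_matrix()
        r=np.round(R.from_matrix(M.T@Rt).as_rotvec(degrees=True),1);d=np.round(M.T@(pt-p),1)
        rows.append([*(float(v)+0. for v in r),*(float(v)+0. for v in d),hand]);p=p+M@d;M=M@R.from_rotvec(r,degrees=True).as_matrix()
    print("turn",rv.round(1),"dist",np.linalg.norm(p1-p0).round(1))
    print(rows);return p,M
def now(): s=state();return np.array(s["ee_pos"]),eul(s["ee_rot"])
def cover(yaw=-56.5,c=(623,-60.5,78.6)):
    a,t=np.radians(yaw),np.radians(30);x=np.array([np.cos(a)*np.cos(t),np.sin(a)*np.cos(t),np.sin(t)])
    y=np.array([-np.sin(a),np.cos(a),0]);return np.array(c,float),np.stack([x,y,np.cross(x,y)],1)
def toolR(F): return np.stack([F[:,1],F[:,0],-F[:,2]],1)
E
python3 - <<'E'
from h import *
c,F=cover()
plan(now(),(c+F@[0,0,100],toolR(F)),16,1)
E
```

```text
turn [-17.1 -32.4 121. ] dist 670.9
[[-1.1, -2.0, 7.6, -34.9, -23.0, 3.0, 1], [-1.0, -2.1, 7.5, -37.6, -18.3, 3.9, 1], [-1.1, -2.0, 7.6, -39.4, -13.3, 5.1, 1], [-1.1, -2.0, 7.6, -40.7, -8.1, 6.2, 1], [-1.0, -2.0, 7.5, -41.1, -2.7, 7.6, 1], [-1.1, -2.0, 7.6, -40.9, 2.4, 9.0, 1], [-1.1, -2.1, 7.6, -39.9, 7.6, 10.5, 1], [-1.1, -2.0, 7.5, -38.1, 12.6, 12.1, 1], [-1.0, -2.0, 7.6, -35.7, 17.2, 13.7, 1], [-1.1, -2.0, 7.5, -32.6, 21.5, 15.3, 1], [-1.1, -2.1, 7.6, -29.0, 25.2, 16.8, 1], [-1.0, -2.0, 7.6, -24.8, 28.4, 18.2, 1], [-1.1, -2.0, 7.5, -20.2, 31.1, 19.6, 1], [-1.1, -2.0, 7.6, -15.3, 33.0, 20.8, 1], [-1.0, -2.1, 7.6, -10.0, 34.4, 21.9, 1], [-1.1, -2.0, 7.5, -4.7, 34.9, 22.8, 1]]
```

Emit:
step_arm:
  steps:
    - [-1.1, -2.0, 7.6, -34.9, -23.0, 3.0, 1]
    - [-1.0, -2.1, 7.5, -37.6, -18.3, 3.9, 1]
    - [-1.1, -2.0, 7.6, -39.4, -13.3, 5.1, 1]
    - [-1.1, -2.0, 7.6, -40.7, -8.1, 6.2, 1]
    - [-1.0, -2.0, 7.5, -41.1, -2.7, 7.6, 1]
    - [-1.1, -2.0, 7.6, -40.9, 2.4, 9.0, 1]
    - [-1.1, -2.1, 7.6, -39.9, 7.6, 10.5, 1]
    - [-1.1, -2.0, 7.5, -38.1, 12.6, 12.1, 1]

```text
time_s: 1.25
ee_pos: [406.4, 255.8, 189.7]
ee_rot: [164.9, 9.1, 95.5]
force: [0.8, -0.0, -0.1]
gripper_width: 91.3
gripper_force: 0.0
```

Emit:
step_arm:
  steps:
    - [-1.0, -2.0, 7.6, -35.7, 17.2, 13.7, 1]
    - [-1.1, -2.0, 7.5, -32.6, 21.5, 15.3, 1]
    - [-1.1, -2.1, 7.6, -29.0, 25.2, 16.8, 1]
    - [-1.0, -2.0, 7.6, -24.8, 28.4, 18.2, 1]
    - [-1.1, -2.0, 7.5, -20.2, 31.1, 19.6, 1]
    - [-1.1, -2.0, 7.6, -15.3, 33.0, 20.8, 1]
    - [-1.0, -2.1, 7.6, -10.0, 34.4, 21.9, 1]
    - [-1.1, -2.0, 7.5, -4.7, 34.9, 22.8, 1]

```text
time_s: 2.25
ee_pos: [596.1, -19.7, 165.2]
ee_rot: [150.0, -0.1, 33.3]
force: [0.3, 0.0, -0.2]
gripper_width: 91.2
gripper_force: 0.0
```

Run:
```python
from h import *
c,F=cover()
s=state();print(s["ee_pos"],s["ee_rot"],s["qpos"].round(1),np.round(s["qvel"],1))
plan(now(),(c+F@[0,0,100],toolR(F)),1,1)
w=cam("wrist","pics/w1.png")
```

```text
[596.13749403 -19.7432009  165.19595807] [ 1.50013810e+02 -7.96262651e-02  3.32640224e+01] [ 12.2  17.9 105.1 -36.5  51.5  90.7] [-26.6  18.2 -18.8 -11.8   2.9  43.6]
turn [-0.   0.  -0.2] dist 1.2
[[0.0, 0.0, -0.2, -0.1, -1.0, -0.6, 1]]
```

View pics/w1.png

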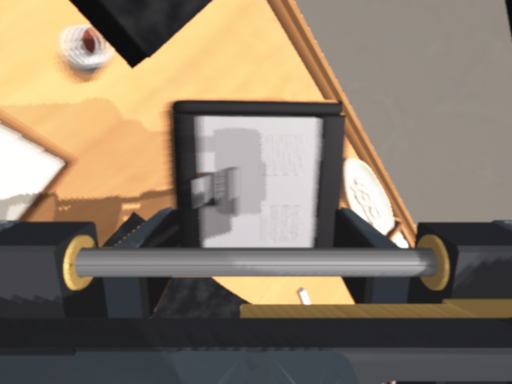

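The wrist view is blurred by motion. It shows the cover at about (262,180) with the tab pad at (202,188) and ridge at (232,186), and the gripper hides the lower half. I'll shift along -x, let it settle, and take two still views.

Emit:
step_arm:
  steps:
    - [0, 0, 0, -20, 0, -5, 1]
    - [0, 0, 0, -20, 0, -5, 1]
    - [0, 0, 0, -5, 0, -5, 1]
    - [0, 0, 0, 0, 0, 0, 1]
    - [0, 0, 0, 0, 0, 0, 1]
    - [0, 0, 0, 0, 0, 0, 1]
    - [0, 0, 0, 0, 0, 0, 1]
    - [0, 0, 0, 0, 0, 0, 1]

```text
time_s: 3.3
ee_pos: [554.0, -37.1, 178.1]
ee_rot: [150.0, 0.0, 33.5]
force: [-0.8, -0.1, -0.4]
gripper_width: 91.3
gripper_force: 0.0
```

Run:
```python
from h import *
print(state()["ee_pos"],state()["ee_rot"]);cam("wrist","pics/w2.png")
```

```text
[553.95834274 -37.1481607  178.11359977] [1.50047995e+02 1.69704385e-02 3.35155588e+01]
```

Emit:
step_arm:
  steps:
    - [0, 0, 0, 0, -20, -10, 1]
    - [0, 0, 0, 0, -20, -10, 1]
    - [0, 0, 0, 0, -10, -5, 1]
    - [0, 0, 0, 0, 0, 0, 1]
    - [0, 0, 0, 0, 0, 0, 1]
    - [0, 0, 0, 0, 0, 0, 1]
    - [0, 0, 0, 0, 0, 0, 1]
    - [0, 0, 0, 0, 0, 0, 1]

```text
time_s: 4.35
ee_pos: [523.1, 9.1, 175.0]
ee_rot: [150.0, 0.0, 33.5]
force: [0.2, -0.2, 0.1]
gripper_width: 91.4
gripper_force: 0.0
```

Run:
```python
from h import *
print(state()["ee_pos"],state()["ee_rot"]);cam("wrist","pics/w3.png")
c,F=cover()
for p in("pics/w2.png","pics/w3.png"):
    w=load(p);k,h,m=quad(w,(0,0,512,240));print([np.round(proj(w,c+F@[a,b,0]),1).tolist() for a,b in((52,65),(52,-65),(-52,-65),(-52,65))],[np.round(proj(w,c+F@q),1).tolist() for q in((-53,0,9),(-21,0,16))])
    print(k.min(0),k.max(0))
a=load("pics/w2.png")[0];b=load("pics/w3.png")[0];cv2.imwrite("pics/c2.png",np.vstack([cv2.resize(x[0:230,100:500],(600,345)) for x in(a,b)])[:690] if 0 else np.hstack([x[0:300,120:520-1] for x in(a,b)]))
```

```text
[523.10814375   9.06441921 174.99317748] [1.50035869e+02 3.62981948e-03 3.34917149e+01]
[[317.3, 67.7], [310.7, 210.7], [203.8, 210.7], [197.4, 67.8]] [[197.9, 144.3], [233.2, 145.0]]
[318   0] [511 223]
[[364.7, 71.2], [353.9, 203.2], [255.0, 203.2], [254.7, 71.4]] [[253.8, 141.5], [287.4, 142.2]]
[352   0] [511 221]
```

View pics/c2.png

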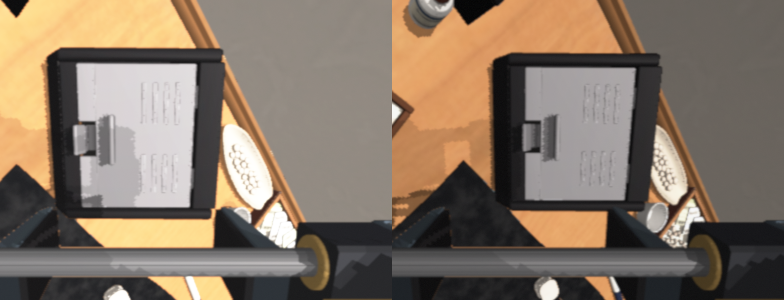

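Both views are now sharp. The cover spans about (198..315, 62..207) in the first and (253..362, 66..200) in the second, with tab and ridge clear. I'll refine the pose from edge fits.

Run:
```python
from h import *
C=[load("pics/w2.png"),load("pics/w3.png")];Q=[]
app=[[[315,64],[311,206],[200,206],[197,64]],[[361,67],[352,200],[253,200],[253,67]]]
rois=[(188,52,322,216),(245,56,372,212)]
for c,a,r in zip(C,app,rois):
    k,h,m=quad(c,r,lo=100,hi=256,sat=60);q=lines4(k,np.array(a,float));Q.append(q);print(q.round(1).tolist())
P=[]
for a,b in zip(*Q):
    x,e=tri([ray(C[0],*a),ray(C[1],*b)]);P.append(x);print(x.round(1),np.round(e,1))
P=np.array(P);F=frame_from(P);print(P.mean(0).round(1),[np.linalg.norm(P[i]-P[i-1]).round(1) for i in range(4)],np.degrees(np.arctan2(F[1,0],F[0,0])),np.degrees(np.arcsin(F[2,0])))
# plane check: rays on the top plane with text tilt, z0=77
for z0 in(77,78.6):
  c0,F0=cover(-56.5,(623,-60.5,z0))
  for c,q in zip(C,Q):
    X=[]
    for u in q:
        o,d=ray(c,*u);X.append(o+d*((c0-o)@F0[:,2])/(d@F0[:,2]))
    X=np.array(X);f=frame_from(X);print(z0,X.mean(0).round(1),[np.linalg.norm(X[i]-X[i-1]).round(1) for i in range(4)],np.degrees(np.arctan2(f[1,0],f[0,0])).round(2), (F0.T@(X.mean(0)-c0)).round(1))
```

```text
[[316.5, 63.0], [309.0, 207.3], [201.6, 205.9], [196.2, 63.0]]
[[362.9, 68.0], [351.9, 199.0], [252.9, 199.0], [253.0, 68.0]]
[707.8 -63.   98.7] [0.5 0.5]
[ 596.4 -132.1  101.6] [0.6 0.6]
[546.9 -55.6  50.1] [0.1 0.1]
[655.9  14.7  48.6] [0.5 0.5]
[626.7 -59.   74.7] [np.float64(106.0), np.float64(131.2), np.float64(104.7), np.float64(129.7)] -56.688174749897684 28.861614089165872
77 [626.  -57.9  76.7] [np.float64(104.6), np.float64(131.0), np.float64(104.6), np.float64(129.7)] -56.96 [-0.6  3.9 -0. ]
77 [625.6 -57.7  76.5] [np.float64(104.1), np.float64(128.9), np.float64(104.1), np.float64(128.9)] -56.55 [-1.   3.7  0. ]
78.6 [625.7 -57.3  77.9] [np.float64(104.1), np.float64(130.4), np.float64(104.1), np.float64(129.0)] -56.96 [-1.3  4.   0. ]
78.6 [625.2 -57.   77.6] [np.float64(103.6), np.float64(128.3), np.float64(103.7), np.float64(128.4)] -56.55 [-2.   3.8 -0. ]
```

Consolidated pose: cover origin (625.8,-58.3,76.5), yaw -56.6°, tilt 30° (size 105x131, as it should be). Next I plan the approach to the squeeze.

```bash
sed -i 's/def cover(yaw=-56.5,c=(623,-60.5,78.6))/def cover(yaw=-56.6,c=(625.8,-58.3,76.5))/' h.py
python3 - <<'E'
from h import *
c,F=cover();T=now()
T=plan(T,(c+F@[-30,0,45],toolR(F)),3,1)
T=plan(T,(c+F@[-30,0,5],toolR(F)),4,1)
E
```

```text
turn [-0.  -0.   0.1] dist 109.8
[[0.0, 0.0, 0.0, 16.2, 6.2, 32.3, 1], [0.0, 0.0, 0.1, 16.2, 6.2, 32.2, 1], [0.0, 0.0, 0.0, 16.1, 6.2, 32.3, 1]]
turn [-0. -0. -0.] dist 40.0
[[0.0, 0.0, 0.0, 0.0, 0.0, 10.0, 1], [0.0, 0.0, 0.0, 0.0, 0.0, 10.0, 1], [0.0, 0.0, 0.0, 0.0, 0.0, 10.0, 1], [0.0, 0.0, 0.0, 0.0, 0.0, 10.0, 1]]
```

Emit:
step_arm:
  steps:
    - [0, 0, 0.1, 16.2, 6.2, 32.2, 1]
    - [0, 0, 0, 16.2, 6.2, 32.2, 1]
    - [0, 0, 0, 16.1, 6.2, 32.3, 1]
    - [0, 0, 0, 0, 0, 12, 1]
    - [0, 0, 0, 0, 0, 12, 1]
    - [0, 0, 0, 0, 0, 8, 1]
    - [0, 0, 0, 0, 0, 4, 1]
    - [0, 0, 0, 0, 0, 0, 1]

```text
time_s: 5.4
ee_pos: [608.9, -32.6, 69.6]
ee_rot: [150.0, -0.1, 33.4]
force: [0.3, -0.1, 0.2]
gripper_width: 91.4
gripper_force: 0.0
```

Run:
```python
from h import *
c,F=cover();p,M=now();print((F.T@(p-c)).round(2),state()["force"].round(1))
plan((p,M),(c+F@[-30,0,5],toolR(F)),1,1)
w=cam("wrist","pics/w4.png");cv2.imwrite("pics/c4.png",cv2.resize(w[0][60:384,100:420],None,fx=1.8,fy=1.8))
```

```text
[-3.004e+01  3.000e-02  9.430e+00] [ 0.3 -0.1  0.2]
turn [-0.  -0.1 -0. ] dist 4.4
[[0.0, -0.1, 0.0, 0.0, 0.0, 4.4, 1]]
```

View pics/c4.png

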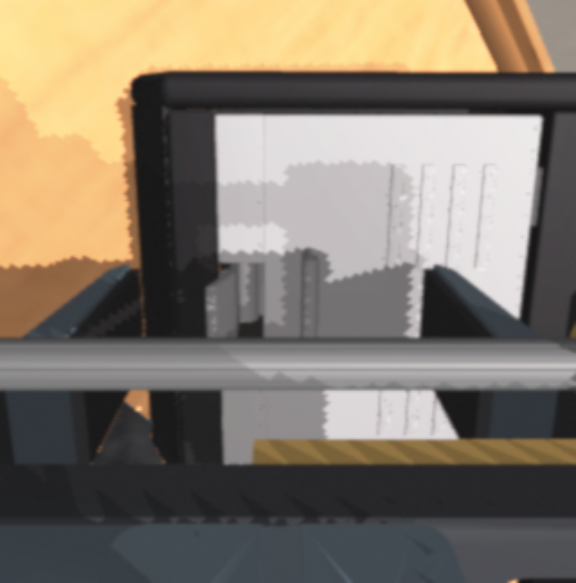

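The pad (220,300) and ridge (310,290) lie between the fingers, with clearance on both sides. I'll go down 4 mm and squeeze.

Emit:
step_arm:
  steps:
    - [0, 0, 0, 0, 0, 4, 1]
    - [0, 0, 0, 0, 0, 0, 1]
    - [0, 0, 0, 0, 0, 0, 0.5]
    - [0, 0, 0, 0, 0, 0, 0.3]
    - [0, 0, 0, 0, 0, 0, 0.1]
    - [0, 0, 0, 0, 0, 0, 0]
    - [0, 0, 0, 0, 0, 0, 0]
    - [0, 0, 0, 0, 0, 0, 0]
  force: 25

```text
time_s: 6.45
ee_pos: [609.8, -33.9, 65.7]
ee_rot: [150.1, -0.1, 33.4]
force: [-1.9, 3.2, 0.7]
gripper_width: 34.5
gripper_force: 1.6
```

Run:
```python
from h import *
c,F=cover();p,M=now();s=state();print((F.T@(p-c)).round(2),s["force"].round(1),s["gripper_width"],s["gripper_force"],s["time_s"])
```

```text
[-30.65   0.08   5.19] [-1.9  3.2  0.7] 34.45931798722965 1.60421202192083 6.45
```

Emit:
step_arm:
  steps:
    - [0, 0, 0, 0, 0, 0, 0]
    - [0, 0, 0, 0, 0, 0, 0]
    - [0, 0, 0, 0, 0, 0, 0]
    - [0, 0, 0, 0, 0, 0, 0]
    - [0, 0, 0, 0, 0, 0, 0]
    - [0, 0, 0, 0, 0, 0, 0]
    - [0, 0, 0, 0, 0, 0, 0]
    - [0, 0, 0, 0, 0, 0, 0]

```text
time_s: 7.45
ee_pos: [610.3, -34.4, 66.1]
ee_rot: [150.0, -0.1, 33.4]
force: [2.1, -2.2, 2.0]
gripper_width: 23.2
gripper_force: 25.0
```

Run:
```python
from h import *
c,F=cover();p,M=now();s=state();print((F.T@(p-c)).round(2),s["force"].round(1),s["gripper_width"],s["gripper_force"],s["time_s"])
# swing about rear edge from actual pose
piv=c+F@[52,0,0]
def sw(a,dx=0,up=0):
    r=R.from_rotvec(F[:,1]*a).as_matrix();return piv+r@(p-piv)+r@F@[-dx,0,0]+[0,0,up],r@M
T=(p,M)
for a in(.1,.2,.3,.38): T=plan(T,sw(a),2,0)
T=plan(T,sw(.38,12),2,0)
T=plan(T,sw(.38,12,120),6,0)
```

```text
[-29.86   0.17   5.22] [ 2.1 -2.2  2. ] 23.235187928641082 24.9999538064003 7.45
turn [ 5.7 -0.   0. ] dist 8.2
[[2.9, 0.0, 0.0, 0.0, 0.5, -4.1, 0], [2.8, 0.0, 0.0, 0.0, 0.2, -4.1, 0]]
turn [ 5.8 -0.   0. ] dist 8.2
[[2.9, 0.0, 0.0, 0.0, 0.5, -4.1, 0], [2.9, 0.0, 0.0, 0.0, 0.3, -4.0, 0]]
turn [ 5.7 -0.   0. ] dist 8.2
[[2.8, 0.0, 0.0, 0.0, 0.4, -4.1, 0], [2.9, 0.0, 0.0, 0.0, 0.3, -4.1, 0]]
turn [4.6 0.  0. ] dist 6.5
[[2.3, 0.0, 0.0, 0.0, 0.3, -3.3, 0], [2.3, 0.0, 0.0, 0.0, 0.2, -3.2, 0]]
turn [-0.  0.  0.] dist 12.0
[[0.0, 0.0, 0.0, 0.0, -6.0, 0.0, 0], [0.0, 0.0, 0.0, 0.0, -6.0, 0.0, 0]]
turn [-0.  0.  0.] dist 120.0
[[0.0, 0.0, 0.0, 0.0, 2.8, -19.8, 0], [0.0, 0.0, 0.0, 0.1, 2.9, -19.8, 0], [0.0, 0.0, 0.0, 0.0, 2.8, -19.8, 0], [0.0, 0.0, 0.0, 0.0, 2.9, -19.8, 0], [0.0, 0.0, 0.0, 0.0, 2.8, -19.8, 0], [0.0, 0.0, 0.0, 0.1, 2.9, -19.8, 0]]
```

Width is 23.2 mm at 25 N, so the tab is at about 0.3 rad and clear. I'll swing slowly and watch the force.

Emit:
step_arm:
  steps:
    - [0, 0, 0, 0, 0, 0, 0]
    - [2.9, 0, 0, 0, 0.5, -4.1, 0]
    - [2.8, 0, 0, 0, 0.2, -4.1, 0]
    - [2.9, 0, 0, 0, 0.5, -4.1, 0]
    - [2.9, 0, 0, 0, 0.3, -4.0, 0]
    - [2.8, 0, 0, 0, 0.4, -4.1, 0]
    - [0, 0, 0, 0, 0, 0, 0]
    - [0, 0, 0, 0, 0, 0, 0]
  force: 32

```text
time_s: 8.45
ee_pos: [605.6, -28.6, 84.5]
ee_rot: [164.4, 0.0, 33.4]
force: [0.5, 0.2, -1.1]
gripper_width: 22.5
gripper_force: 32.0
```

Forces are small, so the swing is free. I'll finish the swing, draw back and lift.

Emit:
step_arm:
  steps:
    - [2.9, 0, 0, 0, 0.3, -4.1, 0]
    - [2.3, 0, 0, 0, 0.3, -3.3, 0]
    - [2.3, 0, 0, 0, 0.2, -3.2, 0]
    - [0, 0, 0, 0, -4, 0, 0]
    - [0, 0, 0, 0, -4, 0, 0]
    - [0, 0, 0, 0, -4, 0, 0]
    - [0, 0, 0, 0, 0, 0, 0]
    - [0, 0, 0, 0, 1.4, -10, 0]

```text
time_s: 9.45
ee_pos: [598.3, -17.3, 103.8]
ee_rot: [171.9, 0.0, 33.4]
force: [-1.1, -0.2, -1.0]
gripper_width: 22.8
gripper_force: 32.0
```

Emit:
step_arm:
  steps:
    - [0, 0, 0, 0, 2.8, -19.8, 0]
    - [0, 0, 0, 0, 2.8, -19.8, 0]
    - [0, 0, 0, 0, 2.8, -19.8, 0]
    - [0, 0, 0, 0, 2.8, -19.8, 0]
    - [0, 0, 0, 0, 2.8, -19.8, 0]
    - [0, 0, 0, 0, 0, 0, 0]
    - [0, 0, 0, 0, 0, 0, 0]
    - [0, 0, 0, 0, 0, 0, 0]

```text
time_s: 10.45
ee_pos: [598.2, -17.4, 203.1]
ee_rot: [171.9, 0.0, 33.4]
force: [-0.0, 0.4, -0.2]
gripper_width: 22.7
gripper_force: 32.0
```

Run:
```python
from h import *
s=state();print(s["force"].round(1),s["gripper_width"],s["gripper_force"],s["time_s"],s["qpos"].round())
t=cam("top","pics/top2.png");w=cam("wrist","pics/w5.png");sc=cam("scene","pics/scene2.png")
a=cv2.resize(t[0][90:310,150:400],(500,440));b=cv2.resize(sc[0][120:270,200:350],(300,300));z=np.zeros((440,300,3),np.uint8);z[:300]=b
cv2.imwrite("pics/c5.png",np.hstack([a,z]))
# target
yaw=-17;a=np.radians(yaw);Fl=np.stack([[np.cos(a),np.sin(a),0],[-np.sin(a),np.cos(a),0],[0,0,1]],1)
g=np.array([380,-30,27.]);M=toolR(Fl)
T=now()
T=plan(T,(g+Fl@[-30,0,5]+[0,0,100],M),10,0)
T=plan(T,(g+Fl@[-30,0,5]+[0,0,4],M),5,0)
```

```text
[-0.   0.4 -0.2] 22.699732586222293 31.991132497787476 10.45 [ 1. 19. 91. -8. 66. 60.]
turn [  7.8   2.8 -39.5] dist 257.3
[[0.8, 0.3, -4.0, -20.8, -14.2, 5.2, 0], [0.8, 0.3, -3.9, -19.9, -15.5, 5.3, 0], [0.7, 0.2, -4.0, -18.7, -16.8, 5.4, 0], [0.8, 0.3, -3.9, -17.6, -17.9, 5.6, 0], [0.8, 0.3, -4.0, -16.3, -19.1, 5.7, 0], [0.8, 0.3, -3.9, -15.0, -20.0, 6.0, 0], [0.8, 0.3, -4.0, -13.7, -20.9, 6.1, 0], [0.7, 0.3, -3.9, -12.1, -21.8, 6.4, 0], [0.8, 0.2, -4.0, -10.8, -22.5, 6.6, 0], [0.8, 0.3, -3.9, -9.1, -23.0, 6.8, 0]]
turn [-0.  0. -0.] dist 96.0
[[0.0, 0.0, 0.0, 0.0, 0.0, 19.2, 0], [0.0, 0.0, 0.0, 0.0, 0.0, 19.2, 0], [0.0, 0.0, 0.0, 0.0, 0.0, 19.2, 0], [0.0, 0.0, 0.0, 0.0, 0.0, 19.2, 0], [0.0, 0.0, 0.0, 0.0, 0.0, 19.2, 0]]
```

View pics/c5.png

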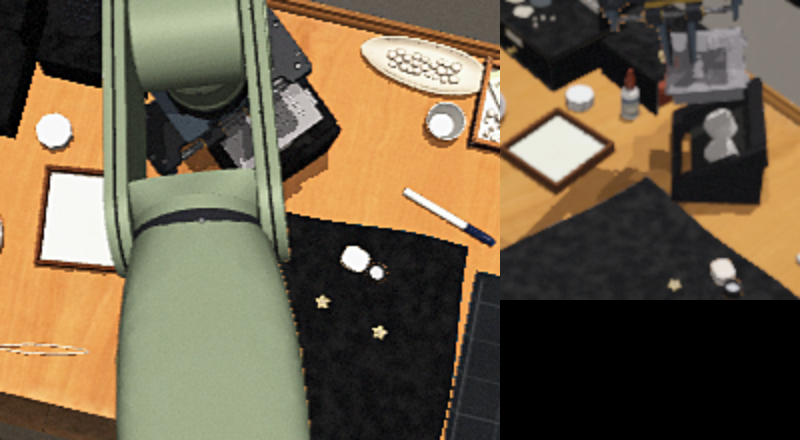

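The cover is off and held (width 22.7), and both tins show in the open caddy in the scene view. I'll carry it to the free left part of the leather.

Emit:
step_arm:
  steps:
    - [0.8, 0.3, -4.0, -20.8, -14.2, 5.2, 0]
    - [0.8, 0.3, -3.9, -19.9, -15.5, 5.3, 0]
    - [0.7, 0.2, -4.0, -18.7, -16.8, 5.4, 0]
    - [0.8, 0.3, -3.9, -17.6, -17.9, 5.6, 0]
    - [0.8, 0.3, -4.0, -16.3, -19.1, 5.7, 0]
    - [0.8, 0.3, -3.9, -15.0, -20.0, 6.0, 0]
    - [0.8, 0.3, -4.0, -13.7, -20.9, 6.1, 0]
    - [0.7, 0.3, -3.9, -12.1, -21.8, 6.4, 0]

```text
time_s: 11.6
ee_pos: [400.3, -20.5, 146.4]
ee_rot: [178.3, 0.4, 65.2]
force: [-0.7, -0.0, -0.6]
gripper_width: 22.5
gripper_force: 32.0
```

Emit:
step_arm:
  steps:
    - [0.8, 0.2, -4.0, -10.8, -22.5, 6.6, 0]
    - [0.8, 0.3, -3.9, -9.1, -23.0, 6.8, 0]
    - [0, 0, 0, 0, 0, 25, 0]
    - [0, 0, 0, 0, 0, 25, 0]
    - [0, 0, 0, 0, 0, 20, 0]
    - [0, 0, 0, 0, 0, 14, 0]
    - [0, 0, 0, 0, 0, 6, 0]
    - [0, 0, 0, 0, 0, 0, 0]

```text
time_s: 12.6
ee_pos: [351.8, -21.3, 42.3]
ee_rot: [180.0, 0.0, 73.0]
force: [0.3, 0.1, -0.4]
gripper_width: 22.7
gripper_force: 32.0
```

Run:
```python
from h import *
s=state();print(s["force"].round(1),s["ee_pos"].round(1),s["ee_rot"].round(1),s["gripper_width"])
w=cam("wrist","pics/w6.png");sc=cam("scene","pics/scene3.png")
a=w[0][:,60:460];b=cv2.resize(sc[0][190:350,170:370],(400,320));z=np.zeros((384,400,3),np.uint8);z[:320]=b
cv2.imwrite("pics/c6.png",np.hstack([a,z]))
```

```text
[ 0.3  0.1 -0.4] [351.8 -21.3  42.3] [180.   0.  73.] 22.661390664562994
```

View pics/c6.png

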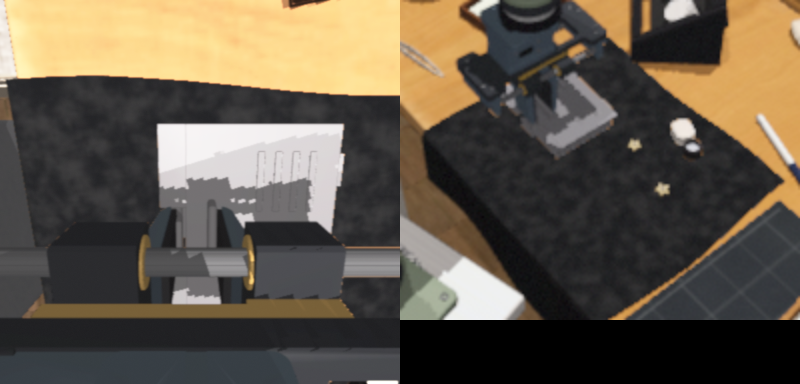

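The cover is level over free leather, clear of the charms and the box. I'll lower it until it touches.

Emit:
step_arm:
  steps:
    - [0, 0, 0, 0, 0, 4, 0]
    - [0, 0, 0, 0, 0, 3, 0]
    - [0, 0, 0, 0, 0, 1, 0]
    - [0, 0, 0, 0, 0, 1, 0]
    - [0, 0, 0, 0, 0, 0.5, 0]
    - [0, 0, 0, 0, 0, 0.5, 0]
    - [0, 0, 0, 0, 0, 0, 0]
    - [0, 0, 0, 0, 0, 0, 0]

```text
time_s: 13.7
ee_pos: [351.8, -21.3, 33.7]
ee_rot: [179.9, -0.0, 73.0]
force: [-4.2, -0.2, 18.7]
gripper_width: 22.4
gripper_force: 32.0
```

Emit:
step_arm:
  steps:
    - [0, 0, 0, 0, 0, -0.8, 0]
    - [0, 0, 0, 0, 0, 0, 0]
    - [0, 0, 0, 0, 0, 0, 0.3]
    - [0, 0, 0, 0, 0, 0, 0.45]
    - [0, 0, 0, 0, 0, 0, 0.7]
    - [0, 0, 0, 0, 0, 0, 0.8]
    - [0, 0, 0, 0, 0, 0, 0.8]
    - [0, 0, 0, 0, 0, 0, 0.8]
  force: 10

```text
time_s: 14.7
ee_pos: [351.9, -21.3, 33.2]
ee_rot: [179.9, -0.0, 73.0]
force: [1.4, 0.8, -0.3]
gripper_width: 72.6
gripper_force: 0.0
```

Run:
```python
from h import *
s=state();print(s["force"].round(1),s["gripper_width"],s["time_s"])
c,F=cover()
# tin axes: along n, origins: caddy x16,y±30,z42 ; cover origin caddy x-3,z77
a=np.radians(-56.6);K=np.stack([[np.cos(a),np.sin(a),0],[-np.sin(a),np.cos(a),0],[0,0,1]],1)
for y in(30,-30):
    o=c+K@[19,y,-35];print("tin",y,o.round(1),"in cover frame",(F.T@(o-c)).round(1))
T=now()
T=plan(T,(T[0]+[0,0,130],T[1]),3,1)
v=c+F@[6,-45,115]
plan(T,(v,toolR(F)),10,1)
```

```text
[ 1.4  0.8 -0.3] 72.57884722003949 14.7
tin 30 [661.3 -57.6  41.5] in cover frame [ -1.   30.  -39.8]
tin -30 [611.2 -90.7  41.5] in cover frame [ -1.  -30.  -39.8]
turn [0. 0. 0.] dist 130.0
[[0.0, 0.0, 0.0, 0.0, 0.1, -43.3, 1], [0.0, 0.0, 0.0, 0.0, 0.0, -43.4, 1], [0.0, 0.0, 0.0, 0.0, 0.1, -43.3, 1]]
turn [-28.7 -10.4  38.7] dist 208.9
[[-2.9, -1.0, 3.9, 4.3, 20.4, -1.6, 1], [-2.8, -1.1, 3.8, 5.7, 20.1, -0.6, 1], [-2.9, -1.0, 3.9, 7.0, 19.6, 0.2, 1], [-2.9, -1.1, 3.9, 8.4, 19.1, 1.1, 1], [-2.9, -1.0, 3.8, 9.6, 18.5, 1.9, 1], [-2.8, -1.0, 3.9, 10.9, 17.6, 2.5, 1], [-2.9, -1.1, 3.9, 12.1, 16.7, 3.3, 1], [-2.9, -1.0, 3.8, 13.3, 15.7, 3.8, 1], [-2.8, -1.1, 3.9, 14.4, 14.6, 4.3, 1], [-2.9, -1.0, 3.9, 15.3, 13.3, 4.7, 1]]
```

Released. I'll rise and go to a viewpoint over the tins, taking one still on the way.

Emit:
step_arm:
  steps:
    - [0, 0, 0, 0, 0, -15, 0.8]
    - [0, 0, 0, 0, 0, -40, 0.9]
    - [0, 0, 0, 0, 0, -55, 1]
    - [0, 0, 0, 0, 0, -20, 1]
    - [-2.9, -1.0, 3.9, 4.3, 20.4, -1.6, 1]
    - [-2.8, -1.1, 3.8, 5.7, 20.1, -0.6, 1]
    - [-2.9, -1.0, 3.9, 7.0, 19.6, 0.2, 1]
    - [-2.9, -1.1, 3.9, 8.4, 19.1, 1.1, 1]

```text
time_s: 15.7
ee_pos: [435.1, -28.5, 169.6]
ee_rot: [167.9, 2.6, 57.0]
force: [0.2, -0.1, 0.1]
gripper_width: 91.2
gripper_force: 0.0
```

Emit:
step_arm:
  steps:
    - [-2.9, -1.0, 3.8, 9.6, 18.5, 1.9, 1]
    - [-2.8, -1.0, 3.9, 10.9, 17.6, 2.5, 1]
    - [-2.9, -1.1, 3.9, 12.1, 16.7, 3.3, 1]
    - [-2.9, -1.0, 3.8, 13.3, 15.7, 3.8, 1]
    - [-2.8, -1.1, 3.9, 14.4, 14.6, 4.3, 1]
    - [-2.9, -1.0, 3.9, 15.3, 13.3, 4.7, 1]
    - [0, 0, 0, 0, 0, 0, 0.7]
    - [0, 0, 0, 0, 0, 0, 0.7]

```text
time_s: 16.7
ee_pos: [558.2, -39.5, 178.7]
ee_rot: [150.1, 0.1, 33.4]
force: [-0.8, -0.4, -0.2]
gripper_width: 74.0
gripper_force: 0.0
```

```bash
cat > tins.py <<'E'
from h import *
def lids(c,e):
    C0,F=cover();out=[]
    hsv=cv2.cvtColor(c[0],cv2.COLOR_BGR2HSV)
    for y in(30,-30):
        u,v=proj(c,C0+F@[-1,y,-12]);print("pred",round(u),round(v),end=" ")
        poly=np.array([proj(c,C0+F@[a,y+b,-12]) for a,b in((-32,-30),(-32,30),(32,30),(32,-30))],np.int32)
        roi=np.zeros(c[0].shape[:2],np.uint8);cv2.fillPoly(roi,[poly],1)
        m=((hsv[...,2]>90)&(hsv[...,1]<70)).astype(np.uint8)*roi
        cs,_=cv2.findContours(m,0,1);k=max(cs,key=cv2.contourArea);k=cv2.convexHull(k)
        el=cv2.fitEllipse(k);o,d=ray(c,*el[0]);n=F[:,2];pl=C0+F@[0,0,-12];X=o+d*((pl-o)@n)/(d@n)
        print("ellipse",np.round(el[0],1),np.round(el[1],1),"cover xy",(F.T@(X-C0)).round(1),"area",cv2.contourArea(k));out.append(el[0])
    return out
E
python3 - <<'E'
from tins import *
print(state()["ee_pos"]);w=cam("wrist","pics/w7.png");lids(w,0)
E
```

```text
[558.20090389 -39.48723797 178.73076832]
pred 251 108 ellipse [251.5 107.4] [48.8 49.9] cover xy [ -0.1  30.6 -12. ] area 1892.5
pred 251 171 ellipse [251.7 170.6] [45.8 46.3] cover xy [ -0.2 -29.2 -12. ] area 1643.0
```

View pics/w7.png

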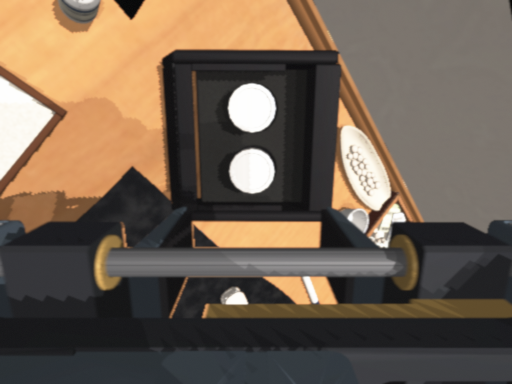

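The wrist view shows both lids at (251,108) and (251,171), within 1 mm of the predicted places. Now tray and dish from the two fixed views, and the approach plan.

Run:
```python
from tins import *
t=load("pics/top1.png");s=load("pics/scene1.png")
def white(c,roi,z,name,lo,sat):
    u0,v0,u1,v1=roi;im=c[0][v0:v1,u0:u1];hsv=cv2.cvtColor(im,cv2.COLOR_BGR2HSV)
    m=((hsv[...,2]>lo)&(hsv[...,1]<sat)).astype(np.uint8);m=cv2.morphologyEx(m,cv2.MORPH_CLOSE,np.ones((3,3)))
    cs,_=cv2.findContours(m,0,1);k=cv2.convexHull(max(cs,key=cv2.contourArea));M=cv2.moments(k);u=M["m10"]/M["m00"]+u0;v=M["m01"]/M["m00"]+v0
    pts=np.array([onz(c,a+u0,b+v0,z)[:2] for a,b in k.reshape(-1,2)],np.float32);print(name,(round(u,1),round(v,1)),onz(c,u,v,z).round(1),cv2.minAreaRect(pts));return u,v
a=white(t,(165,168,226,233),6,"trayT",150,70);b=white(s,(198,170,262,218),6,"trayS",150,70)
x,e=tri([ray(t,*a),ray(s,*b)]);print("tray",x.round(1),np.round(e,1))
a=white(t,(96,175,158,240),18,"dishT",110,45);b=white(s,(158,158,208,192),18,"dishS",110,45)
x,e=tri([ray(t,*a),ray(s,*b)]);print("dish",x.round(1),np.round(e,1))
c,F=cover();T=now();M=toolR(F)
T=plan(T,(c+F@[-.5,30.2,15],M),4,.7)
T=plan(T,(c+F@[-.5,30.2,-28.5],M),4,.7)
```

```text
trayT (194.9, 199.6) [512.7 142.2   6. ] ((513.2796020507812, 142.07223510742188), (111.9877700805664, 110.45121765136719), 82.8633041381836)
trayS (228.0, 194.0) [518.5 148.    6. ] ((519.832275390625, 149.10450744628906), (104.77342224121094, 105.2229232788086), 83.01338958740234)
tray [511.3 141.5  15.1] [0.1 0.1]
dishT (125.4, 206.7) [497.6 311.7  18. ] ((498.5580749511719, 311.51605224609375), (121.59024810791016, 120.00839233398438), 0.3481699526309967)
dishS (182.5, 174.1) [497.5 311.9  18. ] ((498.57342529296875, 312.3785705566406), (121.90401458740234, 119.58322143554688), 55.90724563598633)
dish [497.5 311.7  18.1] [0.1 0.1]
turn [-0.1  0.1  0. ] dist 126.1
[[0.0, 0.0, 0.0, 19.1, -1.5, 25.0, 0.7], [0.0, 0.0, 0.0, 19.1, -1.4, 25.0, 0.7], [-0.1, 0.0, 0.0, 19.2, -1.5, 25.0, 0.7], [0.0, 0.1, 0.0, 19.1, -1.5, 25.0, 0.7]]
turn [ 0. -0.  0.] dist 43.5
[[0.0, 0.0, 0.0, 0.0, 0.0, 10.9, 0.7], [0.0, 0.0, 0.0, 0.0, 0.0, 10.9, 0.7], [0.0, 0.0, 0.0, 0.0, 0.0, 10.9, 0.7], [0.0, 0.0, 0.0, -0.1, 0.0, 10.8, 0.7]]
```

Dish rim centre is (497.5,311.7,18.1) and tray (512,142); sizes match the text. A second still on the way will check the tin height.

Emit:
step_arm:
  steps:
    - [0, 0, 0, 0, 20, 20, 0.7]
    - [0, 0, 0, 0, 20, 20, 0.7]
    - [0, 0, 0, 0, 0, 0, 0.7]
    - [0, 0, 0, 0, 0, 0, 0.7]
    - [0, 0, 0, 0, 0, 0, 0.7]
    - [0, 0, 0, 0, 0, 0, 0.7]
    - [0, 0, 0, 0, 0, 0, 0.7]
    - [0, 0, 0, 0, 0, 0, 0.7]

```text
time_s: 17.75
ee_pos: [589.1, -84.8, 164.5]
ee_rot: [150.0, 0.0, 33.4]
force: [0.2, 0.4, 0.8]
gripper_width: 64.4
gripper_force: 0.0
```

Run:
```python
from tins import *
a=load("pics/w7.png");w=cam("wrist","pics/w8.png");A=lids(a,0);B=lids(w,0);c,F=cover()
for p,q in zip(A,B):
    x,e=tri([ray(a,*p),ray(w,*q)]);print((F.T@(x-c)).round(1),np.round(e,1))
T=now();M=toolR(F)
T=plan(T,(c+F@[-.5,30.2,10],M),4,.7)
T=plan(T,(c+F@[-.5,30.2,-28.5],M),4,.7)
```

```text
pred 251 108 ellipse [251.5 107.4] [48.8 49.9] cover xy [ -0.1  30.6 -12. ] area 1892.5
pred 251 171 ellipse [251.7 170.6] [45.8 46.3] cover xy [ -0.2 -29.2 -12. ] area 1643.0
pred 199 109 ellipse [200.9 107.6] [55.9 58.6] cover xy [  0.2  30.7 -12. ] area 2545.5
pred 203 181 ellipse [204.3 179.1] [52.2 54.4] cover xy [  0.4 -28.3 -12. ] area 2205.0
[ -0.1  30.6 -13.8] [0.1 0.1]
[ -0.3 -29.6 -16.7] [0.4 0.4]
turn [-0.  0. -0.] dist 109.8
[[0.0, 0.0, 0.0, 18.9, -11.5, 16.3, 0.7], [0.0, 0.0, 0.0, 18.8, -11.6, 16.3, 0.7], [0.0, 0.0, 0.0, 18.9, -11.5, 16.3, 0.7], [0.0, 0.0, 0.0, 18.8, -11.6, 16.3, 0.7]]
turn [-0.  0. -0.] dist 38.5
[[0.0, 0.0, 0.0, 0.0, 0.0, 9.6, 0.7], [0.0, 0.0, 0.0, 0.0, 0.0, 9.6, 0.7], [0.0, 0.0, 0.0, 0.0, 0.0, 9.6, 0.7], [0.0, 0.0, 0.0, 0.0, 0.0, 9.7, 0.7]]
```

Lid heights of -14 to -17 agree with -12 within this baseline's accuracy. I'll descend on the +y tin.

Emit:
step_arm:
  steps:
    - [0, 0, 0, 18.9, -11.5, 16.3, 0.7]
    - [0, 0, 0, 18.8, -11.6, 16.3, 0.7]
    - [0, 0, 0, 18.9, -11.5, 16.3, 0.7]
    - [0, 0, 0, 18.8, -11.6, 16.3, 0.7]
    - [0, 0, 0, 0, 0, 14, 0.7]
    - [0, 0, 0, 0, 0, 12, 0.7]
    - [0, 0, 0, 0, 0, 8, 0.7]
    - [0, 0, 0, 0, 0, 4, 0.7]

```text
time_s: 18.8
ee_pos: [658.3, -54.0, 51.9]
ee_rot: [150.0, 0.0, 33.3]
force: [-0.3, -0.0, 0.2]
gripper_width: 64.1
gripper_force: 0.0
```

Emit:
step_arm:
  steps:
    - [0, 0, 0, 0, 0, 0, 0.7]
    - [0, 0, 0, 0, 0, 0, 0.5]
    - [0, 0, 0, 0, 0, 0, 0.3]
    - [0, 0, 0, 0, 0, 0, 0.3]
    - [0, 0, 0, 0, 0, 0, 0.3]
    - [0, 0, 0, 0, 0, 0, 0.3]
    - [0, 0, 0, 0, 0, 0, 0.3]
    - [0, 0, 0, 0, 0, 0, 0.3]
  force: 25

```text
time_s: 19.8
ee_pos: [659.2, -53.4, 52.9]
ee_rot: [149.9, -0.1, 33.4]
force: [1.5, -2.9, 5.6]
gripper_width: 43.1
gripper_force: 25.0
```

Run:
```python
from tins import *
s=state();c,F=cover();p,M=now();print((F.T@(p-c)).round(2),s["force"].round(2),s["torque"].round(3),s["gripper_width"],s["gripper_force"],s["effort"].round(2))
```

```text
[  0.59  30.56 -27.65] [ 1.54 -2.91  5.56] [-0.738 -0.209 -0.049] 43.06054390272393 25.002398192882538 [  1.79 -42.56 -15.15  -0.18  -0.14   0.05]
```

Gripped at 43 mm. I'll lift along the slope normal and weigh.

Emit:
step_arm:
  steps:
    - [0, 0, 0, 0, 0, -5, 0.3]
    - [0, 0, 0, 0, 0, -10, 0.3]
    - [0, 0, 0, 0, 0, -15, 0.3]
    - [0, 0, 0, 0, 0, -20, 0.3]
    - [0, 0, 0, 0, 0, -20, 0.3]
    - [0, 0, 0, 0, 0, -15, 0.3]
    - [0, 0, 0, 0, 0, 0, 0.3]
    - [0, 0, 0, 0, 0, 0, 0.3]

```text
time_s: 20.8
ee_pos: [634.8, -17.7, 125.2]
ee_rot: [150.0, 0.0, 33.4]
force: [-0.2, -0.2, -2.0]
gripper_width: 43.4
gripper_force: 25.0
```

```bash
cat > weigh.py <<'E'
from h import *
f=[];t=[]
for i in range(12):
    s=state();f.append(s["force"]);t.append(s["effort"]);grab_frame("top")
print(np.mean(f,0).round(2),np.std(f,0).round(2),np.mean(t,0).round(2)[:3],s["gripper_width"],s["time_s"],s["ee_pos"].round(1))
E
python3 weigh.py
```

```text
[-0.03  0.02 -1.84] [0.54 0.47 0.4 ] [  0.06 -44.38 -20.95] 43.382862755306654 21.35 [635.1 -17.7 125.5]
```

The tin weighs about 1.84 ± 0.15 N, so it should be the full one; lifting the other will confirm. It goes to the tray.

```bash
cat >> h.py <<'E'
def flat(yaw):
    a=np.radians(yaw);return toolR(np.stack([[np.cos(a),np.sin(a),0],[-np.sin(a),np.cos(a),0],[0,0,1]],1))
E
python3 - <<'E'
from h import *
T=now();M=flat(-7)
T=plan(T,(np.array([512,142,80.]),M),9,.3)
T=plan(T,(np.array([512,142,24.]),M),5,.3)
E
```

```text
turn [ 28.1  13.  -48.5] dist 206.8
[[3.1, 1.4, -5.4, -1.7, -21.9, -6.8, 0.3], [3.1, 1.5, -5.4, 0.6, -22.3, -5.6, 0.3], [3.1, 1.4, -5.4, 2.8, -22.3, -4.3, 0.3], [3.2, 1.5, -5.3, 5.0, -22.3, -3.1, 0.3], [3.1, 1.4, -5.4, 7.1, -21.8, -1.6, 0.3], [3.1, 1.5, -5.4, 9.1, -21.0, -0.3, 0.3], [3.1, 1.4, -5.4, 11.1, -20.1, 1.0, 0.3], [3.1, 1.4, -5.4, 12.9, -18.9, 2.5, 0.3], [3.2, 1.5, -5.4, 14.5, -17.4, 3.7, 0.3]]
turn [-0. -0.  0.] dist 56.0
[[0.0, 0.0, 0.0, 0.0, 0.0, 11.2, 0.3], [0.0, 0.0, 0.0, 0.0, 0.0, 11.2, 0.3], [0.0, 0.0, 0.0, 0.0, 0.0, 11.2, 0.3], [0.0, 0.0, 0.0, 0.0, 0.0, 11.2, 0.3], [0.0, 0.0, 0.0, 0.0, 0.0, 11.2, 0.3]]
```

Emit:
step_arm:
  steps:
    - [3.1, 1.4, -5.4, -1.7, -21.9, -6.8, 0.3]
    - [3.1, 1.5, -5.4, 0.6, -22.3, -5.6, 0.3]
    - [3.1, 1.4, -5.4, 2.8, -22.3, -4.3, 0.3]
    - [3.2, 1.5, -5.3, 5.0, -22.3, -3.1, 0.3]
    - [3.1, 1.4, -5.4, 7.1, -21.8, -1.6, 0.3]
    - [3.1, 1.5, -5.4, 9.1, -21.0, -0.3, 0.3]
    - [3.1, 1.4, -5.4, 11.1, -20.1, 1.0, 0.3]
    - [3.1, 1.4, -5.4, 12.9, -18.9, 2.5, 0.3]

```text
time_s: 22.4
ee_pos: [525.3, 124.6, 85.2]
ee_rot: [176.8, 1.3, 77.8]
force: [0.2, 0.0, -2.5]
gripper_width: 43.5
gripper_force: 25.0
```

Emit:
step_arm:
  steps:
    - [3.2, 1.5, -5.4, 14.5, -17.4, 3.7, 0.3]
    - [0, 0, 0, 0, 0, 15, 0.3]
    - [0, 0, 0, 0, 0, 15, 0.3]
    - [0, 0, 0, 0, 0, 14, 0.3]
    - [0, 0, 0, 0, 0, 8, 0.3]
    - [0, 0, 0, 0, 0, 3, 0.3]
    - [0, 0, 0, 0, 0, 0, 0.3]
    - [0, 0, 0, 0, 0, 0, 0.3]

```text
time_s: 23.4
ee_pos: [512.4, 142.1, 25.5]
ee_rot: [180.0, -0.0, 83.0]
force: [0.9, 0.6, -1.6]
gripper_width: 43.1
gripper_force: 25.0
```

Run:
```python
from h import *
s=state();print(s["ee_pos"].round(1),s["ee_rot"].round(2),s["force"].round(1));plan(now(),(np.array([512,142,18.5]),flat(-7)),1,.3)
```

```text
[512.4 142.1  25.5] [ 1.7998e+02 -3.0000e-02  8.3030e+01] [ 0.9  0.6 -1.6]
turn [ 0. -0.  0.] dist 7.0
[[0.0, 0.0, 0.0, -0.2, -0.4, 7.0, 0.3]]
```

Emit:
step_arm:
  steps:
    - [0, 0, 0, 0, 0, 2, 0.3]
    - [0, 0, 0, 0, 0, 1.5, 0.3]
    - [0, 0, 0, 0, 0, 1, 0.3]
    - [0, 0, 0, 0, 0, 0.7, 0.3]
    - [0, 0, 0, 0, 0, 0.5, 0.3]
    - [0, 0, 0, 0, 0, 0.3, 0.3]
    - [0, 0, 0, 0, 0, 0, 0.3]
    - [0, 0, 0, 0, 0, 0, 0.3]

```text
time_s: 24.4
ee_pos: [512.0, 142.1, 19.1]
ee_rot: [-180.0, -0.0, 83.0]
force: [0.1, -0.8, -1.6]
gripper_width: 43.4
gripper_force: 25.0
```

Emit:
step_arm:
  steps:
    - [0, 0, 0, 0, 0, 0.4, 0.3]
    - [0, 0, 0, 0, 0, 0.3, 0.3]
    - [0, 0, 0, 0, 0, 0.3, 0.3]
    - [0, 0, 0, 0, 0, 0.2, 0.3]
    - [0, 0, 0, 0, 0, 0, 0.3]
    - [0, 0, 0, 0, 0, 0, 0.3]
    - [0, 0, 0, 0, 0, 0, 0.3]
    - [0, 0, 0, 0, 0, 0, 0.3]

```text
time_s: 25.4
ee_pos: [512.0, 142.0, 19.0]
ee_rot: [-180.0, -0.0, 83.0]
force: [-2.3, -1.0, 8.5]
gripper_width: 43.6
gripper_force: 25.0
```

Touching, so I release and rise.

Emit:
step_arm:
  steps:
    - [0, 0, 0, 0, 0, -0.4, 0.3]
    - [0, 0, 0, 0, 0, 0, 0.55]
    - [0, 0, 0, 0, 0, 0, 0.6]
    - [0, 0, 0, 0, 0, 0, 0.62]
    - [0, 0, 0, 0, 0, -10, 0.62]
    - [0, 0, 0, 0, 0, -35, 0.62]
    - [0, 0, 0, 0, 0, -45, 0.7]
    - [0, 0, 0, 0, 0, -20, 0.7]

```text
time_s: 26.4
ee_pos: [513.4, 142.4, 131.5]
ee_rot: [179.8, -0.1, 83.0]
force: [0.8, -0.3, 0.1]
gripper_width: 64.0
gripper_force: 0.0
```

Run:
```python
from tins import *
s=state();print(s["force"].round(1),s["gripper_width"])
c,F=cover();M=toolR(F);T=now()
T=plan(T,(c+F@[-.3,-30,50],M),9,.7)
T=plan(T,(c+F@[-.3,-30,-27.5],M),5,.7)
```

```text
[ 0.8 -0.3  0.1] 63.98551261727475
turn [-27.9 -13.2  48.4] dist 209.8
[[-3.1, -1.5, 5.4, -20.6, 10.7, 1.3, 0.7], [-3.1, -1.4, 5.4, -19.5, 12.6, 2.5, 0.7], [-3.1, -1.5, 5.3, -18.2, 14.1, 3.7, 0.7], [-3.1, -1.5, 5.4, -16.7, 15.5, 4.9, 0.7], [-3.1, -1.4, 5.4, -15.0, 16.7, 6.2, 0.7], [-3.1, -1.5, 5.4, -13.2, 17.7, 7.5, 0.7], [-3.1, -1.4, 5.3, -11.3, 18.4, 8.8, 0.7], [-3.1, -1.5, 5.4, -9.4, 18.9, 10.0, 0.7], [-3.1, -1.5, 5.4, -7.3, 19.0, 11.3, 0.7]]
turn [-0.  0.  0.] dist 77.5
[[0.0, 0.0, 0.0, 0.0, 0.0, 15.5, 0.7], [0.0, 0.0, 0.0, 0.0, 0.0, 15.5, 0.7], [0.0, 0.0, 0.0, 0.0, 0.0, 15.5, 0.7], [0.0, 0.0, 0.0, 0.1, 0.0, 15.5, 0.7], [0.0, 0.0, 0.0, 0.0, 0.0, 15.5, 0.7]]
```

Emit:
step_arm:
  steps:
    - [-3.1, -1.5, 5.4, -20.6, 10.7, 1.3, 0.7]
    - [-3.1, -1.4, 5.4, -19.5, 12.6, 2.5, 0.7]
    - [-3.1, -1.5, 5.3, -18.2, 14.1, 3.7, 0.7]
    - [-3.1, -1.5, 5.4, -16.7, 15.5, 4.9, 0.7]
    - [-3.1, -1.4, 5.4, -15.0, 16.7, 6.2, 0.7]
    - [-3.1, -1.5, 5.4, -13.2, 17.7, 7.5, 0.7]
    - [-3.1, -1.4, 5.3, -11.3, 18.4, 8.8, 0.7]
    - [-3.1, -1.5, 5.4, -9.4, 18.9, 10.0, 0.7]

```text
time_s: 27.4
ee_pos: [577.6, -33.1, 118.4]
ee_rot: [153.2, 1.4, 38.7]
force: [-0.1, -0.0, -0.4]
gripper_width: 63.5
gripper_force: 0.0
```

Emit:
step_arm:
  steps:
    - [-3.1, -1.5, 5.4, -7.3, 19.0, 11.3, 0.7]
    - [0, 0, 0, 0, 0, 15, 0.7]
    - [0, 0, 0, 0, 0, 15, 0.7]
    - [0, 0, 0, 0, 0, 0, 0.7]
    - [0, 0, 0, 0, 0, 0, 0.7]
    - [0, 0, 0, 0, 0, 0, 0.7]
    - [0, 0, 0, 0, 0, 0, 0.7]
    - [0, 0, 0, 0, 0, 0, 0.7]

```text
time_s: 28.4
ee_pos: [593.6, -66.6, 90.5]
ee_rot: [150.1, 0.3, 33.4]
force: [0.2, -0.2, 0.4]
gripper_width: 63.6
gripper_force: 0.0
```

Run:
```python
from tins import *
c,F=cover();M=toolR(F);T=now();print(state()["force"].round(2),(F.T@(T[0]-c)).round(1))
plan(T,(c+F@[-.3,-30,-27.5],M),4,.7)
```

```text
[ 0.23 -0.25  0.42] [ -2.4 -31.5  17.6]
turn [-0.1  0.2  0.1] dist 45.1
[[0.0, 0.1, 0.0, 0.4, 0.5, 11.3, 0.7], [-0.1, 0.0, 0.1, 0.4, 0.6, 11.2, 0.7], [0.0, 0.1, 0.0, 0.4, 0.5, 11.3, 0.7], [0.0, 0.0, 0.0, 0.4, 0.5, 11.3, 0.7]]
```

Emit:
step_arm:
  steps:
    - [0, 0.1, 0, 0.8, 1.1, 13, 0.7]
    - [-0.1, 0.1, 0.1, 0.8, 1.0, 13, 0.7]
    - [0, 0, 0, 0, 0, 10, 0.7]
    - [0, 0, 0, 0, 0, 6, 0.7]
    - [0, 0, 0, 0, 0, 3, 0.7]
    - [0, 0, 0, 0, 0, 0, 0.7]
    - [0, 0, 0, 0, 0, 0, 0.5]
    - [0, 0, 0, 0, 0, 0, 0.4]
  force: 12

```text
time_s: 29.4
ee_pos: [608.2, -86.0, 52.6]
ee_rot: [150.0, 0.0, 33.4]
force: [-0.4, 0.0, 0.4]
gripper_width: 46.6
gripper_force: 0.0
```

Emit:
step_arm:
  steps:
    - [0, 0, 0, 0, 0, 0, 0.3]
    - [0, 0, 0, 0, 0, 0, 0.3]
    - [0, 0, 0, 0, 0, 0, 0.3]
    - [0, 0, 0, 0, 0, 0, 0.3]
    - [0, 0, 0, 0, 0, 0, 0.3]
    - [0, 0, 0, 0, 0, 0, 0.3]
    - [0, 0, 0, 0, 0, 0, 0.3]
    - [0, 0, 0, 0, 0, 0, 0.3]
  force: 20

```text
time_s: 30.4
ee_pos: [608.7, -86.3, 53.0]
ee_rot: [149.9, 0.0, 33.4]
force: [1.3, -2.6, 5.2]
gripper_width: 43.1
gripper_force: 20.0
```

Run:
```python
from h import *
c,F=cover();s=state();print((F.T@(s["ee_pos"]-c)).round(1),s["force"].round(1),s["gripper_width"],s["gripper_force"])
```

```text
[  0.4 -29.7 -27.3] [ 1.3 -2.6  5.2] 43.10291556515834 20.00218838453293
```

Emit:
step_arm:
  steps:
    - [0, 0, 0, 0, 0, -5, 0.3]
    - [0, 0, 0, 0, 0, -10, 0.3]
    - [0, 0, 0, 0, 0, -15, 0.3]
    - [0, 0, 0, 0, 0, -20, 0.3]
    - [0, 0, 0, 0, 0, -20, 0.3]
    - [0, 0, 0, 0, 0, -15, 0.3]
    - [0, 0, 0, 0, 0, 0, 0.3]
    - [0, 0, 0, 0, 0, 0, 0.3]

```text
time_s: 31.4
ee_pos: [584.5, -50.6, 125.6]
ee_rot: [150.0, 0.1, 33.4]
force: [0.1, -0.0, -0.8]
gripper_width: 43.3
gripper_force: 20.0
```

```bash
python3 weigh.py
python3 - <<'E'
from h import *
T=now();M=flat(20)
T=plan(T,(np.array([497.5,311.7,80.]),M),12,.3)
E
```

```text
[ 0.01  0.07 -0.26] [0.33 0.44 0.5 ] [  0.05 -38.36 -19.44] 43.60767109873388 31.95 [584.8 -50.7 125.8]
turn [ 25.3  20.1 -74.7] dist 375.6
[[2.1, 1.7, -6.2, 10.6, -27.2, -11.3, 0.3], [2.1, 1.6, -6.3, 13.7, -26.3, -10.0, 0.3], [2.1, 1.7, -6.2, 16.9, -24.9, -8.6, 0.3], [2.1, 1.7, -6.2, 19.7, -23.3, -7.1, 0.3], [2.1, 1.7, -6.2, 22.3, -21.2, -5.7, 0.3], [2.1, 1.6, -6.3, 24.6, -18.8, -4.3, 0.3], [2.1, 1.7, -6.2, 26.6, -16.2, -3.0, 0.3], [2.1, 1.7, -6.2, 28.3, -13.3, -1.6, 0.3], [2.2, 1.7, -6.2, 29.6, -10.1, -0.2, 0.3], [2.1, 1.6, -6.3, 30.5, -6.9, 0.9, 0.3], [2.1, 1.7, -6.2, 31.1, -3.5, 2.0, 0.3], [2.1, 1.7, -6.2, 31.1, 0.0, 2.9, 0.3]]
```

The second tin weighs about 0.26 N against 1.84 N for the first, so it is the empty one. It goes to the dish.

Emit:
step_arm:
  steps:
    - [2.1, 1.7, -6.2, 10.6, -27.2, -11.3, 0.3]
    - [2.1, 1.6, -6.3, 13.7, -26.3, -10.0, 0.3]
    - [2.1, 1.7, -6.2, 16.9, -24.9, -8.6, 0.3]
    - [2.1, 1.7, -6.2, 19.7, -23.3, -7.1, 0.3]
    - [2.1, 1.7, -6.2, 22.3, -21.2, -5.7, 0.3]
    - [2.1, 1.6, -6.3, 24.6, -18.8, -4.3, 0.3]
    - [2.1, 1.7, -6.2, 26.6, -16.2, -3.0, 0.3]
    - [2.1, 1.7, -6.2, 28.3, -13.3, -1.6, 0.3]

```text
time_s: 33.0
ee_pos: [526.2, 191.9, 95.4]
ee_rot: [170.4, 4.6, 84.8]
force: [0.6, -0.2, -0.3]
gripper_width: 43.6
gripper_force: 20.0
```

Emit:
step_arm:
  steps:
    - [2.2, 1.7, -6.2, 29.6, -10.1, -0.2, 0.3]
    - [2.1, 1.6, -6.3, 30.5, -6.9, 0.9, 0.3]
    - [2.1, 1.7, -6.2, 31.1, -3.5, 2.0, 0.3]
    - [2.1, 1.7, -6.2, 31.1, 0, 2.9, 0.3]
    - [0, 0, 0, 0, 0, 20, 0.3]
    - [0, 0, 0, 0, 0, 15, 0.3]
    - [0, 0, 0, 0, 0, 0, 0.3]
    - [0, 0, 0, 0, 0, 0, 0.3]

```text
time_s: 34.0
ee_pos: [497.8, 311.6, 45.5]
ee_rot: [180.0, -0.0, 110.0]
force: [1.0, 0.5, -0.5]
gripper_width: 43.5
gripper_force: 20.0
```

Run:
```python
from h import *
s=state();print(s["ee_pos"].round(1),s["ee_rot"].round(2),s["force"].round(1));plan(now(),(np.array([497.5,311.7,17]),flat(20)),1,.3)
```

```text
[497.8 311.6  45.5] [ 1.7998e+02 -2.0000e-02  1.0997e+02] [ 1.   0.5 -0.5]
turn [ 0. -0. -0.] dist 28.5
[[0.0, 0.0, 0.0, 0.2, -0.3, 28.5, 0.3]]
```

Emit:
step_arm:
  steps:
    - [0, 0, 0, 0, 0, 12, 0.3]
    - [0, 0, 0, 0, 0, 9, 0.3]
    - [0, 0, 0, 0, 0, 4, 0.3]
    - [0, 0, 0, 0, 0, 2, 0.3]
    - [0, 0, 0, 0, 0, 1, 0.3]
    - [0, 0, 0, 0, 0, 0.5, 0.3]
    - [0, 0, 0, 0, 0, 0, 0.3]
    - [0, 0, 0, 0, 0, 0, 0.3]

```text
time_s: 35.0
ee_pos: [497.5, 311.8, 16.7]
ee_rot: [-180.0, -0.0, 110.0]
force: [1.1, 0.8, -0.0]
gripper_width: 43.3
gripper_force: 20.0
```

Emit:
step_arm:
  steps:
    - [0, 0, 0, 0, 0, 0.4, 0.3]
    - [0, 0, 0, 0, 0, 0.3, 0.3]
    - [0, 0, 0, 0, 0, 0.2, 0.3]
    - [0, 0, 0, 0, 0, 0.2, 0.3]
    - [0, 0, 0, 0, 0, 0, 0.3]
    - [0, 0, 0, 0, 0, 0, 0.3]
    - [0, 0, 0, 0, 0, 0, 0.3]
    - [0, 0, 0, 0, 0, 0, 0.3]

```text
time_s: 36.0
ee_pos: [497.5, 311.7, 16.2]
ee_rot: [180.0, -0.0, 110.0]
force: [-1.0, -0.2, 5.3]
gripper_width: 43.1
gripper_force: 20.0
```

Touching, so I release, rise and check.

Emit:
step_arm:
  steps:
    - [0, 0, 0, 0, 0, -0.3, 0.3]
    - [0, 0, 0, 0, 0, 0, 0.5]
    - [0, 0, 0, 0, 0, 0, 0.6]
    - [0, 0, 0, 0, 0, 0, 0.62]
    - [0, 0, 0, 0, 0, -10, 0.62]
    - [0, 0, 0, 0, 0, -40, 0.62]
    - [0, 0, 0, 0, 0, -60, 0.7]
    - [0, 0, 0, 0, 0, -60, 0.7]

```text
time_s: 37.0
ee_pos: [497.3, 311.6, 188.1]
ee_rot: [-180.0, -0.0, 110.0]
force: [0.3, 0.9, -0.7]
gripper_width: 64.0
gripper_force: 0.0
```

Emit:
step_arm:
  steps:
    - [0, 0, 0, 0, -40, -20, 0.7]
    - [0, 0, 0, 0, -40, -10, 0.7]
    - [0, 0, 0, 0, -40, 0, 0.7]
    - [0, 0, 0, 20, 0, 0, 0.7]
    - [0, 0, 0, 0, 0, 0, 0.7]
    - [0, 0, 0, 0, 0, 0, 0.7]
    - [0, 0, 0, 0, 0, 0, 0.7]
    - [0, 0, 0, 0, 0, 0, 0.7]

```text
time_s: 38.0
ee_pos: [378.3, 289.2, 215.7]
ee_rot: [-180.0, 0.0, 110.0]
force: [-0.2, 0.2, 0.0]
gripper_width: 63.5
gripper_force: 0.0
```

Run:
```python
from h import *
s=cam("scene","pics/scene9.png");t=cam("top","pics/top9.png");print(state()["time_s"],state()["ee_pos"])
a=cv2.resize(s[0][140:350,140:350],(400,400));b=cv2.resize(t[0][130:340,90:370],(400,300));z=np.zeros((400,400,3),np.uint8);z[:300]=b
cv2.imwrite("pics/c9.png",np.hstack([a,z]))
```

```text
38.1 [378.11891791 289.29528408 215.70628995]
```

View pics/c9.png

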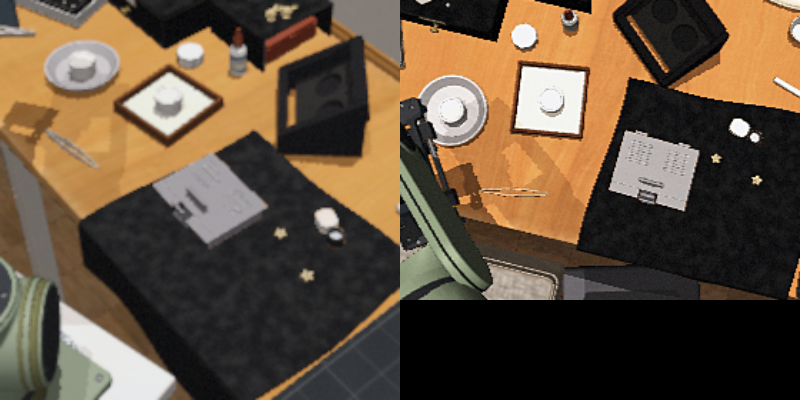

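The final views show the cover lying flat, right way up, on the leather (scene (210,200)). The full tin stands in the tray (168,100) and the empty one in the dish (83,65), both upright, and the other things are undisturbed.

```bash
python3 -c "
from workcell import *
print(job_done())"
```

```text
the job is handed in; nothing more can be done
None
```

The cover lies flat and right way up on the leather; the full tin (about 1.8 N when lifted) stands in the square tray and the empty one (about 0.3 N) in the round dish, and the job was handed in at about 38 s.

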